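Index the carving turntable one hole on

ROBOT

A 6-joint arm with a two-finger parallel gripper is mounted at the origin on the work surface. World frame = base frame: x ahead of the robot, y to its left, z up, the work surface at z = 0. Lengths are in mm, angles in degrees, forces in N, time in s.
With the tool pointing down it reaches from about 350 to 850 mm from the base axis. Payload 8.1 kg.
Tool frame: the origin (TCP) lies midway between the tips of the shut fingers; the grasp point (between the pads) lies 19 mm behind it; z points along the fingers, y is the line along which they close (so a half turn about z gives the same grasp; the last joint's range is limited). The gripper opens to 85 mm and grips with 20 to 120 N. Pads are 22 mm wide; open, the fingers measure 114 mm over their backs; the gripper's body (76 mm by 85 mm) begins 54 mm behind the grasp point. The pads swing forward as they close: fully open they stand 13 mm farther back than shut.
Start: joints at [71.31, 7.471, 85.268, -0, 87.261, -4.893], TCP at [143.065, 582.699, 231.292] pointing down, gripper open.
Joint ranges: [-169.43, 169.43], [-51.17, 129.36], [1.28, 143.12], [-76.62, 256.62], [0, 156.53], [-152.29, 152.29]. Speed limits (degrees/s): [136.94, 136.94, 159.86, 180, 180, 180].

INTERFACE

Orientations are given as [roll, pitch, yaw] about the fixed x, y, z axes, in that order (R = Rz(yaw) Ry(pitch) Rx(roll)).
In Python, from bench import sense, snapshot, order, finder gives the robot as it stands.
- The arm moves only by the tool send_rows, never from a script. Its argument "steps" is a list of rows, each a list of 2 entries, a list of its own where there are three numbers: the shift along the world's x, y, z in units of 30 mm (1.0 is 30 mm), then the turn, a rotation vector about the world's x, y, z in rad. In form: [[[dx, dy, dz], [wx, wy, wz]], ...]. A call has 1 to 10 rows; each row is the pose to reach, as a shift and turn from the pose commanded when the call began; what a row does not reach only later rows make up. A row lasts 1/8 s, in which the tool goes at most 62.5 mm and 10.7 degrees, less where a joint would pass 70% of its speed; a pose out of reach is approached as far as the arm can. A call with a gripper value outside its range is refused whole. "fingers" is the closure, from 0 (fully open) to 1 (shut), set as the call begins (left out, the last holds). The fingers move at their own pace and stop on an object; "squeeze" is the grip in N (left out, the last holds). Time passes only in rows, so rows that repeat a pose let the fingers close. It gives the time, the measured TCP pose, the force, the opening and the grip force at its end, in the units of the state.
- sense(): the state, without advancing time (a new reading comes with each control period).
- snapshot(name): name is "scene" or "top"; returns a dict with "img" (480x640x3 uint8, red, green, blue), "K" (3x3 intrinsics, pixels), "k1" (the pictures are not rectified: a ray, as slopes to the right and down, at radius r is drawn at 1 + k1 r^2 times it, then the intrinsics apply), "pose" (4x4, takes a point from camera to world coordinates). Camera axes: x right, y up, looking along -z (the intrinsics and any distortion apply to the point x, -y, -z); pixel columns grow to the right and rows downward; lengths in mm; the calibration is good to about 2 mm. A picture is of the moment at which its call begins. There is no depth.
- order.hand_in(): hands the job in; it is judged then, once.
Trained networks look in the newest picture that a camera, given by its name, has taken for a name from the list of things; names that differ only in an ending like _2 or _b are one class to them, and where a whole thing is asked for, a point or a joint stands for the part that bears it (a point fixed in the world has none). Each returns a list of dicts, best first, with "confidence" (0 to 1); they miss things now and then, are a little off and sometimes report something else, mostly with a low value. They report only what shows in the picture. A call takes as long as a camera call. They do not tell look-alikes from the thing itself.
- finder.find_in(label, camera): "box" ([left, top, width, height] as shares, 0 to 1, of the picture: columns of its width, rows of its height, round what is visible of it).
- finder.trace(label, camera): "mask" (480x640 bool, what is visible of it) and "box" ([left, top, width, height] as shares, 0 to 1, of the picture: columns of its width, rows of its height, round what is visible of it).
- finder.pinpoint(label, camera): "at" ([column, row] as shares, 0 to 1, of the picture: columns of its width, rows of its height: a listed point, or the origin of a listed thing).
The state is a dict: "time": time; "joint_pos": joint angles; "qd": joint speeds; "joint_efforts": joint torques, N m; "tool_pos": TCP position; "tcp_rot": TCP orientation; "ft_force": force on the tool from outside, world axes, zero at the start; "wrist_torque": the same for the moment, N m; "finger_gap": finger opening in mm; "grip_force": force on a finger pad.
Only numpy, scipy, OpenCV 4.12 (cv2) and the standard library are available. Lean on these libraries where they do the work, as an engineer would, in place of code of your own. Each camera call takes 0.05 s, during which the arm holds its last target. There are 200 camera calls.

TASK

Press the red indexing plunger of the carving turntable down and, pushing with the fingers, turn the table clockwise (seen from above) to the very next hole of the steel ring, not past it, so that the plunger springs fully back up with its pin in that hole. Only press and push: do not pinch or lift anything, keep the carved rosette lying where it is in the middle of the turntable, and leave the other things on the bench alone. Finish clear of everything.

Things in the scene. Friction and masses are not known exactly. Their poses are not given: they have to be found in the camera images.
- indexer: fixed round green housing of the indexing turntable, 310 mm in diameter; origin on the turntable's vertical axis at bench height, z up. Its flat steel index ring (119 to 155 mm from the axis, top 60 mm, underside 53 mm above the bench) has 8 holes, 45 degrees apart, each 14 mm long along the circle, 130 mm from the axis. It is bolted down
- turntable (a joint): angle of the plywood table (228 mm in diameter, top 50 mm above the bench) about the vertical axis, rad; about 0 in the starting hole (up to 0.015 of play either way), grows clockwise seen from above; the next hole clockwise is at 0.785. It drags a little: some 4 N at the push plate, and stays where it is left
- plunger (a joint): how far the plunger is pressed down, m: 0 fully up (brass pin standing in a hole: table locked), 0.013 fully down. The pin comes free of the ring's underside at 0.009. The spring takes 4 N at the start and 9 N fully down. If let go between two holes while free, the pin stays caught under the ring at about 0.009 and the table can still be pushed; when it comes under a hole it springs up by itself and locks
- plunger_top (a point): centre of the plunger's flat red cap, on its upper face: 40 mm in diameter, 88 mm from the table's axis, 88 mm above the bench when up; it goes round and down with the plunger. Axes as for push_plate. The pin is 42 mm further out
- push_plate (a point): centre of the upright yellow push plate fixed on the table next to the cap, on its clockwise side: 50 mm wide radially, 8 mm thick, reaching from 50 to 125 mm above the bench. Its x axis points at the table's axis, y is clockwise along the circle (the way it must go), z up. The plate's face towards the cap is 27 mm from the cap's centre; to turn the table push on that face towards its y
- table_center (a point): point on the turntable's axis on top of its 3 mm rubber disc, 53 mm above the bench; turns with the table
- rosette_center (a point): centre of the loose carved wooden rosette lying in the middle of the turntable, 96 mm in diameter, 31 mm high with its carving; it rides round with the table (14 mm above the rubber disc, top 84 mm above the bench)
- chisel: bystander, to be left alone: paring chisel lying flat, light wood handle, steel blade, 235 mm long, 30 mm high; origin under its middle
- mallet: bystander, to be left alone: wooden mallet lying flat, dark 75 x 120 x 70 mm head, 310 mm long in all; origin under its middle
- plane: bystander, to be left alone: small hand plane, 170 x 52 mm steel body, wooden handle, 68 mm high; origin under its middle
- stone: bystander, to be left alone: honing stone on a wooden block, 160 x 65 x 34 mm; origin under its middle
- jar: bystander, to be left alone: wax jar, 72 mm wide, 60 mm high; origin under its middle
- glue: bystander, to be left alone: yellow glue bottle with a red cap, 60 mm wide, 150 mm high; origin under its middle
- mug: bystander, to be left alone: blue mug, 76 mm wide, 85 mm high; origin under its middle
Things that resemble listed ones, but are neither listed nor needed, are in the scene too. Leave any orange look-alike of the part that bears rosette_center alone.

How it is judged:
By the outcome, as a careful person would: the job done as asked, in the order asked, and still so for the second after the job is handed in, with the robot touching nothing.
It also fails if it takes over 45 s, if anything falls off the work surface, if the arm or the gripper's body presses on something with over 40 N, if the wrist force passes 120 N, or if a joint passes its speed limit or range.

## Working session

There is one attempt and no reset: what is moved stays moved. The work goes in short steps, Python scripts to look and compute and a tool call to move; the robot and the scene stay as the last step left them, time stands still between calls to the robot, and variables do not carry over. Pictures are saved under pics/ and viewed, at most 10 in all, crops included, and the job is handed in when it is done.

Besides the shell and the picture viewer there is one more tool, called as name([rows], argument=value, ...), one row to a line, values as JSON. send_rows: Moves the arm, as the interface text tells. Its arguments: {"type":"object","properties":{"steps":{"type":"array"},"fingers":{"type":"number"},"squeeze":{"type":"number"}},"required":["steps"]}

```bash
mkdir -p pics; cat > h.py <<'E'
import numpy as np, cv2
from bench import sense, snapshot, order, finder
def ray(s,uv):
    K=np.array(s["K"]);P=np.array(s["pose"]);k=s["k1"]
    d=np.array([(uv[0]-K[0,2])/K[0,0],(uv[1]-K[1,2])/K[1,1]]);u=d.copy()
    for _ in range(30): u=d/(1+k*(u@u))
    return P[:3,3],P[:3,:3]@np.array([u[0],-u[1],-1])
def atz(s,uv,z):
    o,d=ray(s,uv); return o+d*(z-o[2])/d[2]
def proj(s,p):
    K=np.array(s["K"]);P=np.array(s["pose"]);c=P[:3,:3].T@(np.array(p,float)-P[:3,3])
    u=np.array([c[0],-c[1]])/-c[2];u=u*(1+s["k1"]*(u@u));return K[0,0]*u[0]+K[0,2],K[1,1]*u[1]+K[1,2]
E
python3 - <<'E'
from h import *
Z=dict(indexer=0,plunger_top=88,push_plate=87.5,table_center=53,rosette_center=67,glue=0,mug=0,jar=0,mallet=0,plane=0,stone=0,chisel=0)
ims=[]
for c in("scene","top"):
    s=snapshot(c);cv2.imwrite(f"pics/{c}.png",s["img"][:,:,::-1])
    print(c,np.round(s["pose"],2).tolist(),s["k1"])
    for l,z in Z.items():
        for r in finder.pinpoint(l,c)[:3]:
            uv=np.array(r["at"])*[640,480]; print(c,l,round(r["confidence"],2),uv.round(1),atz(s,uv,z).round(1))
print(sense())
E
```

```text
scene [[0.45, -0.61, 0.65, 1206.78], [0.89, 0.31, -0.32, -334.12], [-0.0, 0.73, 0.68, 824.85], [0.0, 0.0, 0.0, 1.0]] -0.12830198873254609
scene indexer 0.67 [314.6 288. ] [556.1 -22.5  -0. ]
scene plunger_top 0.78 [305.9 293.2] [630.1 -77.5  88. ]
scene push_plate 0.65 [290.6 295.6] [ 621.6 -107.5   87.5]
scene table_center 0.79 [312.6 274.8] [561.5 -29.6  53. ]
scene rosette_center 0.84 [412.1 238.4] [574.4 222.7  67. ]
scene rosette_center 0.76 [312.3 271.2] [563.5 -30.9  67. ]
scene glue 0.87 [176.9 387. ] [ 666.2 -374.     0. ]
scene mug 0.66 [382.4 182.7] [282.5 331.3   0. ]
scene jar 0.88 [481.5 265.1] [673.7 369.4   0. ]
scene mallet 0.56 [452.5 204. ] [453.2 453.5   0. ]
scene plane 0.97 [128.  346.2] [ 528.1 -443.5    0. ]
scene chisel 0.95 [366.5 206.9] [357.5 232.9   0. ]
top [[-0.01, 0.98, -0.19, 197.73], [-1.0, -0.01, -0.01, 4.64], [-0.01, 0.19, 0.98, 1547.21], [0.0, 0.0, 0.0, 1.0]] 0.04631759970844673
top indexer 0.69 [336.7 224.5] [556.  -27.5   0. ]
top indexer 0.29 [485.9 232.6] [ 527.2 -444.6    0. ]
top push_plate 0.88 [367.4 197. ] [ 610.5 -109.4   87.5]
top push_
[... 847 characters left out ...]
7.9   0. ]
{'time': 1.3, 'joint_pos': array([ 7.13100917e+01,  7.47285383e+00,  8.52678656e+01,  8.76869810e-04,
        8.72622650e+01, -4.89503770e+00]), 'qd': array([ 0.02148988,  0.02031988,  0.04366994, -0.04238811,  0.06981229,
       -0.0252365 ]), 'joint_efforts': array([ 7.31811469e-04, -5.69313633e+01, -5.00858259e+01,  5.29071485e-05,
        1.23726342e-03, -1.43175562e-06]), 'tool_pos': array([143.0593995 , 582.69068432, 231.27398417]), 'tcp_rot': array([-1.79997101e+02, -1.12733019e-03,  1.66205087e+02]), 'ft_force': array([-0.35117745,  0.14156981, -0.06707968]), 'wrist_torque': array([ 0.03137395, -0.02046533,  0.02950446]), 'grip_force': 0.0, 'finger_gap': 85.21043768927085}
```

View pics/scene.png

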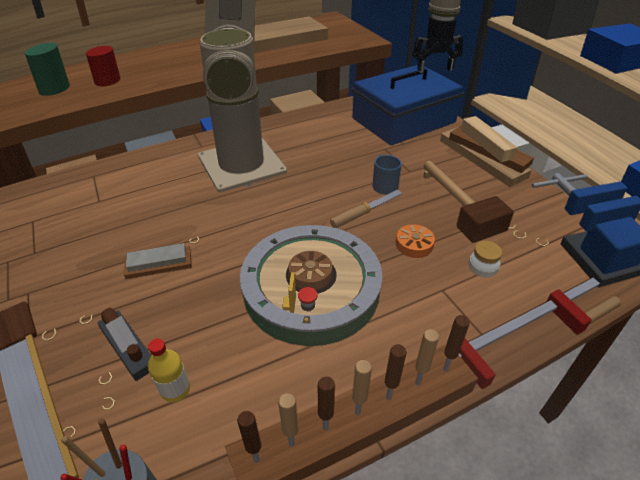

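View pics/top.png

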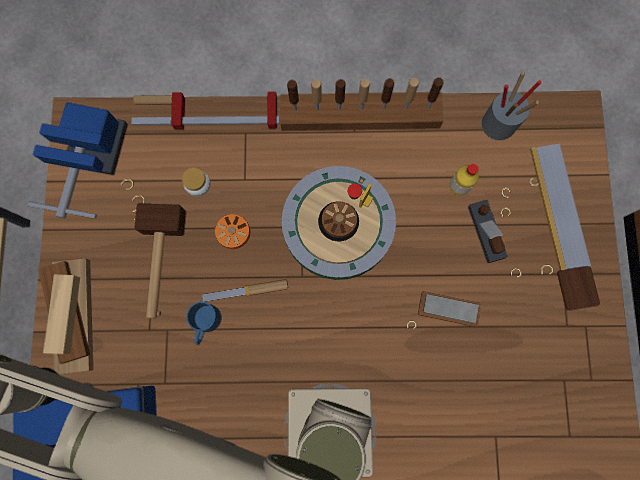

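```bash
cat > m.py <<'E'
from h import *
from scipy.optimize import least_squares
def red(s,box):
    x0,y0,x1,y1=box;h=cv2.cvtColor(s["img"],cv2.COLOR_RGB2HSV)[y0:y1,x0:x1].astype(int)
    m=((h[...,0]<6)|(h[...,0]>172))&(h[...,1]>160)&(h[...,2]>90)
    y,x=np.nonzero(m);return np.array([x.mean()+x0,y.mean()+y0]),len(x)
if __name__=="__main__":
    out=[]
    for c,b,cr in(("scene",(285,275,330,310),(230,215,390,345)),("top",(340,175,375,205),(275,160,403,284))):
        s=snapshot(c);uv,n=red(s,b);p=atz(s,uv,88)
        print(c,"cap",uv.round(1),n,p.round(1))
        # ring: grey pixels
        x0,y0,x1,y1=cr;h=cv2.cvtColor(s["img"],cv2.COLOR_RGB2HSV).astype(int)
        g=np.zeros((480,640),np.uint8);sub=h[y0:y1,x0:x1];g[y0:y1,x0:x1]=(sub[...,1]<60)&(sub[...,2]>90)
        n,lab,st,_=cv2.connectedComponentsWithStats(g);k=1+np.argmax(st[1:,4]);g=(lab==k).astype(np.uint8)
        cn=max(cv2.findContours(g,0,cv2.CHAIN_APPROX_NONE)[0],key=len)[:,0]
        w=np.array([atz(s,q,60)[:2] for q in cn])
        f=least_squares(lambda q:np.hypot(*(w-q[:2]).T)-q[2],[*w.mean(0),155],loss="soft_l1",f_scale=2)
        print("ring",f.x.round(1),"rms",np.sqrt(np.mean(f.fun**2)).round(2),"cap r,ang",np.hypot(*(p[:2]-f.x[:2])).round(1),np.degrees(np.arctan2(*(p[:2]-f.x[:2])[::-1])).round(1))
        out.append(cv2.resize(s["img"][y0:y1,x0:x1],(400,400*(y1-y0)//(x1-x0)),interpolation=cv2.INTER_CUBIC))
    H=max(o.shape[0] for o in out);out=[cv2.copyMakeBorder(o,0,H-o.shape[0],0,0,0) for o in out]
    import sys
    cv2.imwrite(sys.argv[1],np.hstack(out)[:,:,::-1])
E
python3 m.py pics/c1.png
```

```text
scene cap [307.2 294.2] 237 [633.6 -76.3  88. ]
ring [556.8 -31.9 154.3] rms 0.79 cap r,ang 88.7 -30.0
top cap [354.5 190.3] 159 [629.6 -75.   88. ]
ring [554.2 -30.7 154. ] rms 0.89 cap r,ang 87.4 -30.4
```

View pics/c1.png

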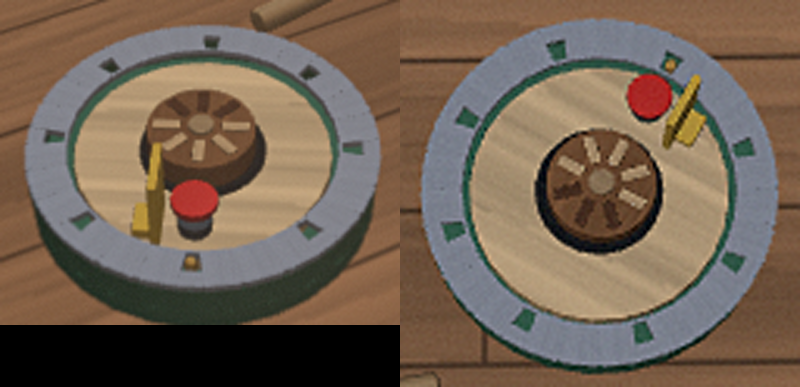

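send_rows([
  [[8, -11, -0.5], [0, 0, -0.9]],
  [[16.1, -22.26, -1.5], [0, 0, -1.857]],
  [[16.1, -22.26, -1.5], [0, 0, -1.857]],
  [[16.1, -22.26, -1.5], [0, 0, -1.857]],
  [[16.1, -22.26, -1.5], [0, 0, -1.857]],
  [[16.1, -22.26, -1.5], [0, 0, -1.857]],
  [[16.1, -22.26, -1.5], [0, 0, -1.857]],
  [[16.1, -22.26, -1.5], [0, 0, -1.857]],
  [[16.1, -22.26, -1.5], [0, 0, -1.857]],
  [[16.1, -22.26, -1.5], [0, 0, -1.857]],
], fingers=1, squeeze=20)

```text
time: 2.65
tool_pos: [509.9, 75.2, 197.8]
tcp_rot: [180.0, -0.0, 59.5]
ft_force: [0.2, 0.3, 0.4]
finger_gap: 0.1
grip_force: 0.0
```

send_rows([
  [[3.87, -5.34, -1.6], [0, 0, 0]],
  [[3.87, -5.34, -1.6], [0, 0, 0]],
  [[3.87, -5.34, -1.6], [0, 0, 0]],
  [[3.87, -5.34, -1.6], [0, 0, 0]],
  [[3.87, -5.34, -1.6], [0, 0, 0]],
  [[3.87, -5.34, -1.6], [0, 0, 0]],
])

```text
time: 3.4
tool_pos: [624.7, -81.9, 150.1]
tcp_rot: [180.0, -0.0, 59.9]
ft_force: [-0.4, 0.2, 0.3]
finger_gap: 0.2
grip_force: 0.0
```

```bash
python3 - <<'E'
from h import *
print({k:np.round(v,2) for k,v in sense().items() if k in("time","tool_pos","tcp_rot","joint_pos","ft_force")})
o=[]
for c,(x0,y0,x1,y1) in(("scene",(230,180,390,340)),("top",(280,145,408,273))):
    s=snapshot(c);o.append(cv2.resize(s["img"][y0:y1,x0:x1],(400,400),interpolation=cv2.INTER_CUBIC))
    print(c,proj(s,sense()["tool_pos"]))
cv2.imwrite("pics/c2.png",np.hstack(o)[:,:,::-1])
E
```

```text
{'time': np.float64(3.4), 'joint_pos': array([-1.214e+01,  1.484e+01,  8.551e+01,  3.000e-02,  7.964e+01,
        1.799e+01]), 'tool_pos': array([624.72, -81.87, 150.13]), 'tcp_rot': array([ 1.7999e+02, -3.0000e-02,  5.9860e+01]), 'ft_force': array([-0.38,  0.24,  0.28])}
scene (np.float64(302.06705703296996), np.float64(270.96593941754895))
top (np.float64(358.2682831600194), np.float64(185.06682477031137))
```

View pics/c2.png

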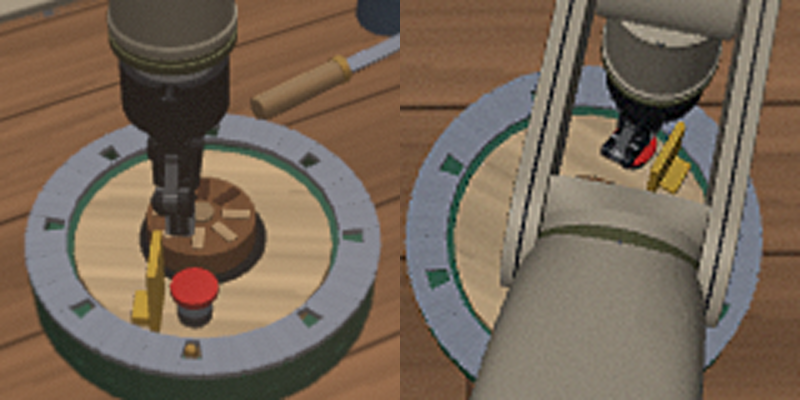

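send_rows([
  [[0, 0, 0], [0, 0, 0]],
  [[0, 0, -0.9], [0, 0, 0]],
  [[0, 0, -1.8], [0, 0, 0]],
  [[0, 0, -1.8], [0, 0, 0]],
  [[0, 0, -1.8], [0, 0, 0]],
])

```text
time: 4.12
tool_pos: [625.5, -83.0, 96.8]
tcp_rot: [179.9, -0.0, 59.8]
ft_force: [-0.1, -0.3, 1.4]
finger_gap: 0.2
grip_force: 0.0
```

```bash
python3 - <<'E'
from h import *
print({k:np.round(v,2) for k,v in sense().items() if k in("time","tool_pos","tcp_rot","ft_force")})
o=[]
for c,(x0,y0,x1,y1) in(("scene",(255,225,355,325)),("top",(310,150,410,250))):
    s=snapshot(c);o.append(cv2.resize(s["img"][y0:y1,x0:x1],(400,400),interpolation=cv2.INTER_CUBIC))
cv2.imwrite("pics/c3.png",np.hstack(o)[:,:,::-1])
E
```

```text
{'time': np.float64(4.12), 'tool_pos': array([625.49, -82.98,  96.84]), 'tcp_rot': array([ 1.7993e+02, -2.0000e-02,  5.9830e+01]), 'ft_force': array([-0.12, -0.33,  1.41])}
```

View pics/c3.png

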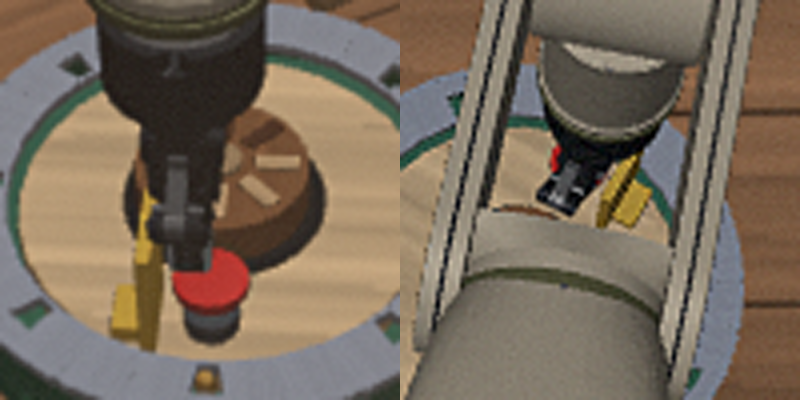

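send_rows([
  [[0, 0, -0.2], [0, 0, 0]],
  [[0, 0, -0.4], [0, 0, 0]],
  [[0, 0, -0.55], [0, 0, 0]],
  [[0, 0, -0.66], [0, 0, 0]],
  [[0, 0, -0.66], [0, 0, 0]],
  [[0, 0, -0.66], [0, 0, 0]],
])

```text
time: 4.97
tool_pos: [625.8, -83.3, 76.8]
tcp_rot: [179.9, -0.0, 59.8]
ft_force: [-0.2, 0.9, 7.3]
finger_gap: 0.1
grip_force: 3.7
```

send_rows([
  [[-0.05, -0.09, -0.03], [0, 0, 0]],
  [[-0.1, -0.17, -0.03], [0, 0, 0]],
  [[-0.2, -0.293, -0.03], [0, 0, -0.052]],
  [[-0.31, -0.403, -0.03], [0, 0, -0.105]],
  [[-0.423, -0.507, -0.03], [0, 0, -0.157]],
  [[-0.543, -0.603, -0.03], [0, 0, -0.209]],
  [[-0.667, -0.693, -0.03], [0, 0, -0.262]],
  [[-0.797, -0.78, -0.03], [0, 0, -0.314]],
  [[-0.797, -0.78, -0.03], [0, 0, -0.314]],
])

```text
time: 6.1
tool_pos: [601.2, -106.4, 75.6]
tcp_rot: [180.0, -0.0, 41.8]
ft_force: [-2.2, 1.5, 8.2]
finger_gap: 0.0
grip_force: 3.9
```

```bash
python3 - <<'E'
from h import *
print({k:np.round(v,2) for k,v in sense().items() if k in("time","tool_pos","tcp_rot","ft_force")})
o=[]
for c,(x0,y0,x1,y1) in(("scene",(230,215,390,345)),("top",(275,145,435,275))):
    s=snapshot(c);o.append(cv2.resize(s["img"][y0:y1,x0:x1],(400,325),interpolation=cv2.INTER_CUBIC))
cv2.imwrite("pics/c4.png",np.hstack(o)[:,:,::-1])
E
```

```text
{'time': np.float64(6.1), 'tool_pos': array([ 601.23, -106.38,   75.59]), 'tcp_rot': array([ 1.7999e+02, -4.0000e-02,  4.1760e+01]), 'ft_force': array([-2.21,  1.55,  8.25])}
```

View pics/c4.png

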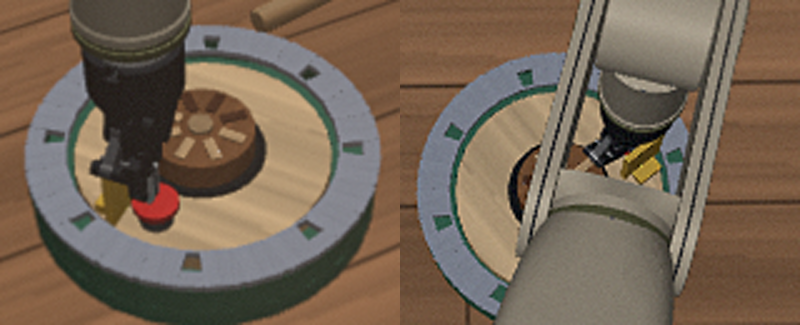

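send_rows([
  [[0, 0, 0.25], [0, 0, 0]],
  [[0, 0, 0.65], [0, 0, 0]],
  [[0, 0, 0.68], [0, 0, 0]],
  [[-0.17, -0.117, 0.68], [0, 0, -0.07]],
  [[-0.357, -0.207, 0.68], [0, 0, -0.14]],
  [[-0.547, -0.28, 0.68], [0, 0, -0.209]],
  [[-0.743, -0.343, 0.68], [0, 0, -0.279]],
  [[-0.947, -0.39, 0.68], [0, 0, -0.349]],
  [[-0.947, -0.39, 0.68], [0, 0, -0.349]],
])

```text
time: 7.32
tool_pos: [572.2, -118.2, 94.9]
tcp_rot: [-180.0, 0.0, 21.8]
ft_force: [-0.1, -0.4, 0.5]
finger_gap: 0.1
grip_force: 0.0
```

```bash
python3 - <<'E'
from h import *
print({k:np.round(v,2) for k,v in sense().items() if k in("time","tool_pos","tcp_rot","ft_force")})
o=[]
for c,(x0,y0,x1,y1) in(("scene",(230,215,390,345)),("top",(275,145,435,275))):
    s=snapshot(c);o.append(cv2.resize(s["img"][y0:y1,x0:x1],(400,325),interpolation=cv2.INTER_CUBIC))
cv2.imwrite("pics/c5.png",np.hstack(o)[:,:,::-1])
E
```

```text
{'time': np.float64(7.32), 'tool_pos': array([ 572.2 , -118.21,   94.9 ]), 'tcp_rot': array([-1.7998e+02,  3.0000e-02,  2.1820e+01]), 'ft_force': array([-0.08, -0.36,  0.5 ])}
```

View pics/c5.png

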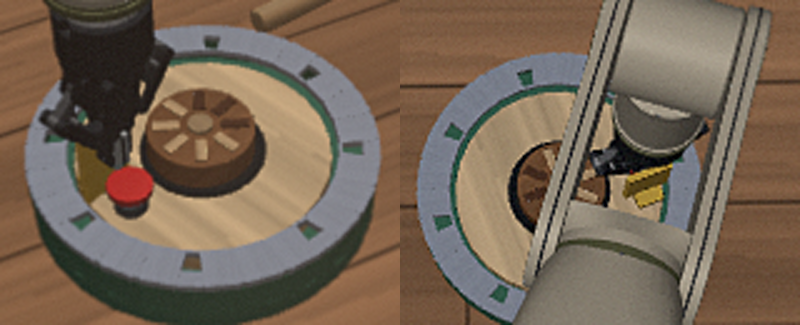

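send_rows([
  [[-0.043, -0.01, 0], [0, 0, -0.016]],
  [[-0.097, -0.017, 0], [0, 0, -0.033]],
  [[-0.147, -0.023, 0], [0, 0, -0.051]],
  [[-0.197, -0.03, 0], [0, 0, -0.068]],
  [[-0.237, -0.037, 0], [0, 0, -0.081]],
])

```text
time: 8.05
tool_pos: [565.2, -119.3, 95.1]
tcp_rot: [-180.0, 0.0, 17.1]
ft_force: [-1.3, -0.5, -0.2]
finger_gap: -0.2
grip_force: 0.0
```

```bash
cat > cap.py <<'E'
from m import *
st=sense();print({k:np.round(st[k],2) for k in("time","tool_pos","tcp_rot","ft_force")})
s=snapshot("scene");uv,n=red(s,(255,260,330,310))
for z in(79,88):
    p=atz(s,uv,z)[:2]-[556.8,-31.9];print("z",z,uv.round(1),n,"r",np.hypot(*p).round(1),"ang",np.degrees(np.arctan2(p[1],p[0])).round(1))
E
python3 cap.py
```

```text
{'time': np.float64(8.05), 'tool_pos': array([ 565.18, -119.35,   95.13]), 'tcp_rot': array([-1.7999e+02,  4.0000e-02,  1.7130e+01]), 'ft_force': array([-1.28, -0.52, -0.22])}
z 79 [279.1 284.3] 204 r 84.1 ang -76.7
z 88 [279.1 284.3] 204 r 88.7 ang -72.3
```

send_rows([
  [[-0.02, -0.002, 0], [0, 0, -0.007]],
  [[-0.04, -0.003, 0], [0, 0, -0.014]],
  [[-0.06, -0.005, 0], [0, 0, -0.021]],
  [[-0.06, -0.005, 0], [0, 0, -0.021]],
])

```text
time: 8.6
tool_pos: [563.7, -119.5, 95.2]
tcp_rot: [180.0, -0.0, 16.0]
ft_force: [0.8, 0.3, 0.1]
finger_gap: 0.1
grip_force: 0.3
```

```bash
python3 cap.py
```

```text
{'time': np.float64(8.6), 'tool_pos': array([ 563.75, -119.51,   95.24]), 'tcp_rot': array([ 1.800e+02, -1.000e-02,  1.597e+01]), 'ft_force': array([0.81, 0.35, 0.1 ])}
z 79 [279.  284.2] 209 r 84.2 ang -76.9
z 88 [279.  284.2] 209 r 88.8 ang -72.5
```

send_rows([
  [[0.15, 0, 0], [0, 0, 0]],
  [[0.15, 0, 1.5], [0, 0, 0]],
  [[0.15, 0, 3], [0, 0, 0]],
  [[0.15, 0, 4.5], [0, 0, 0]],
  [[0.15, 0, 4.5], [0, 0, 0]],
])

```text
time: 9.28
tool_pos: [571.0, -120.2, 235.7]
tcp_rot: [179.7, -0.4, 16.0]
ft_force: [0.6, -0.8, -0.1]
finger_gap: 0.2
grip_force: 0.0
```

```bash
python3 cap.py; python3 - <<'E'
from h import *
o=[]
for c,(x0,y0,x1,y1) in(("scene",(230,225,330,325)),("top",(310,145,435,270))):
    s=snapshot(c);o.append(cv2.resize(s["img"][y0:y1,x0:x1],(400,400),interpolation=cv2.INTER_CUBIC))
cv2.imwrite("pics/c6.png",np.hstack(o)[:,:,::-1])
E
```

```text
{'time': np.float64(9.28), 'tool_pos': array([ 570.97, -120.24,  235.74]), 'tcp_rot': array([179.72,  -0.43,  15.98]), 'ft_force': array([ 0.57, -0.83, -0.05])}
z 79 [278.8 284. ] 219 r 84.2 ang -77.5
z 88 [278.8 284. ] 219 r 88.7 ang -73.1
```

View pics/c6.png

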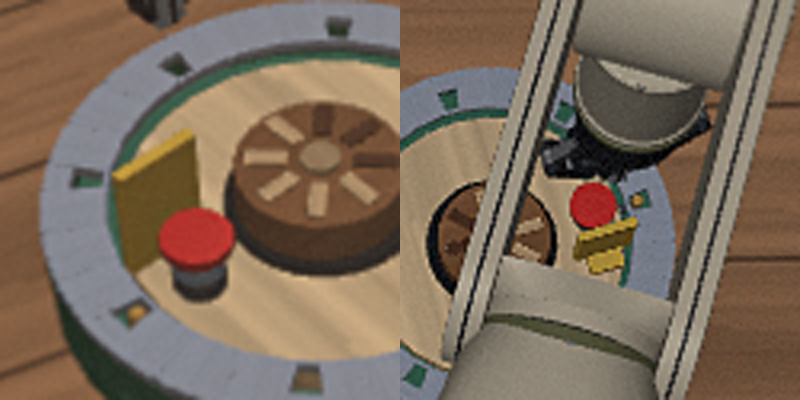

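```bash
python3 - <<'E'
from m import *
def tri(a,ua,b,ub):
    A=[];B=[]
    for s,u in((a,ua),(b,ub)):
        o,d=ray(s,u);d/=np.linalg.norm(d);M=np.eye(3)-np.outer(d,d);A.append(M);B.append(M@o)
    return np.linalg.lstsq(np.vstack(A),np.hstack(B),rcond=None)[0]
a=snapshot("scene");b=snapshot("top")
A=dict(a,img=cv2.imread("pics/scene.png")[:,:,::-1].copy());B=dict(b,img=cv2.imread("pics/top.png")[:,:,::-1].copy())
print("before",tri(A,red(A,(285,275,330,310))[0],B,red(B,(340,175,375,205))[0]).round(1))
u,v=red(a,(255,260,330,310)),red(b,(360,190,385,225));print(u,v)
p=tri(a,u[0],b,v[0]);print("after",p.round(1),np.degrees(np.arctan2(p[1]+31.3,p[0]-555.5)))
for s in(b,):
    q=atz(s,v[0],88);print(q, np.degrees(np.arctan2(q[1]+30.7,q[0]-554.2)))
print(sense()["time"])
E
```

```text
before [630.7 -75.1  84.3]
(array([278.85      , 283.92727273]), 220) (array([369.7875, 208.625 ]), 160)
after [ 579.1 -115.3   83.9] -74.27883222451388
[ 578.07888808 -114.89237035   88.        ] -74.16544675689973
9.525
```

```bash
python3 -c "
from bench import order;print(order.hand_in())"
```

```text
the job is handed in; nothing more can be done
None
```

Job handed in: the table is turned about 44° clockwise, one hole on, the plunger is back up to within about 0.4 mm of its starting height by the cameras with its pin in that hole, the rosette is still in the middle, and the arm is about 110 mm clear above; the hand-in call gave no verdict.

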